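# Put the lids back on the kitchen canisters

## Robot

A 7-joint arm with a two-finger parallel gripper is mounted at the origin on the work surface. World frame = base frame: x ahead of the robot, y to its left, z up, the work surface at z = 0. Lengths are in m, angles in rad, forces in N, time in s.
With the tool pointing down it reaches from about 0.4 to 0.875 m from the base axis. Payload 19.3 kg.
Tool frame: the origin (TCP) lies at the very end of the fingers, on their centre line; the grasp point (between the pads) lies 19 mm behind it; z points along the fingers, y is the line along which they close (so a half turn about z gives the same grasp; the last joint's range is limited). The gripper opens to 85 mm and grips with 20 to 120 N. Pads are 22 mm wide; open, the fingers measure 114 mm over their backs; the gripper's body (76 mm by 85 mm) begins 54 mm behind the grasp point. The pads swing forward as they close: fully open they stand 13 mm farther back than shut.
Start: joints at [-1.405, 0.521, -0.036, 1.599, 0.021, 1.021, -0.113], TCP at [0.146, 0.608, 0.231] pointing down, gripper open.
Joint ranges: [-2.91, 2.91], [-0.3, 2.13], [-1.5, 1.42], [0.17, 2.43], [-1.26, 4.41], [0.16, 1.93], [-2.52, 2.52]. Speed limits (rad/s): [1.89, 1.89, 2.39, 2.39, 3.01, 3.01, 3.01].

## Interface

Orientations are given as [roll, pitch, yaw] about the fixed x, y, z axes, in that order (R = Rz(yaw) Ry(pitch) Rx(roll)).
In Python, from workcell import bot, grab_frame, calibration, job gives the robot as it stands.
- The arm moves only by the shell command python3 -m creep 'ROWS' [FORCE]. ROWS is a JSON list of rows, 1 to 5 of them, each of 7 numbers: the finger opening in m, then dx, dy, dz in m, then a rotation vector rx, ry, rz in rad; each row is the pose to reach, as a shift and turn from the pose commanded when the command began, along the tool's axes at that moment; what a row does not reach only later rows make up. A row lasts 1/8 s, in which the tool goes at most 0.0625 m and 0.188 rad, less where a joint would pass 70% of its speed; a pose out of reach is approached as far as the arm can. The fingers move at their own pace and stop on an object; FORCE is the grip in N (left out, the last holds). Time passes only in rows, so rows that do not move let the fingers close. It prints the time, the measured TCP pose, the force, the opening and the grip force at its end.
- bot.observe(): the state, without advancing time (a new reading comes with each control period).
- grab_frame(name): name is "scene" or "top" or "wrist"; returns (picture, depth): 384x512x3 uint8, blue, green, red; 384x512 float32, m along the optical axis (not along the pixel's ray), 0 where there is no reading.
- calibration(name): a dict with "vfov" (degrees; the focal length in pixels is half the picture's height over the tangent of half this angle, whatever the lens; pixels are square), "cx", "cy" (the principal point, pixels), "eye" and "attitude" of the camera in the world. Camera axes: x right, y down, z forward; pixel columns grow to the right and rows downward; lengths in m; the calibration is good to about 2 mm. A picture is of the moment at which its call begins: read the wrist's pose just before it. calibration takes no time and is no camera call; for the wrist camera it gives the pose at the moment of the call.
- job.job_done(): hands the job in; it is judged then, once.
The state is a dict: "clock": time; "qpos": joint angles; "qd": joint speeds; "joint_efforts": joint torques, N m; "position": TCP position; "tool_rot": TCP orientation; "force": force on the tool from outside, world axes, zero at the start; "moment": the same for the moment, N m; "grip_width": finger opening in m; "finger_force": force on a finger pad.
Only numpy, scipy, OpenCV 4.12 (cv2) and the standard library are available. Lean on these libraries where they do the work, as an engineer would, in place of code of your own. Each camera call takes 0.05 s, during which the arm holds its last target. There are 200 camera calls.

## Task

The washed canisters are dry: close each of the four with the wooden lid that matches its shape and size, every lid sitting flat and fully home on its own canister. Leave the canisters standing where they are, and do not disturb the mug or the jam jar.

Things in the scene. Friction and masses are not known exactly. Their poses are not given: they have to be found in the camera images.
- round_large_canister: Loose, open, empty dark grey stoneware canister, round, 108 mm outside diameter, mouth 98 mm across, 70 mm high, walls 5 mm, 0.5 kg. Origin: centre of its underside, on the counter; z up.
- round_large_lid: Loose pale wooden lid: round plate 116 mm across, plug 82 mm across. From below: plug 10 mm deep, plate 6 mm thick, on top, 28 mm tall, a round knob 26 mm across at the top. About 90 g. Origin: centre of the plug's underside (plate top at 16 mm, handle top at 44 mm); z up. Seated on the rim, origin 60 mm above the canister's underside. Goes on at any yaw.
- round_small_canister: Loose, open, empty dark grey stoneware canister, round, 72 mm outside diameter, mouth 62 mm across, 70 mm high, walls 5 mm, 0.5 kg. Origin: centre of its underside, on the counter; z up.
- round_small_lid: Loose pale wooden lid: round plate 80 mm across, plug 46 mm across. From below: plug 10 mm deep, plate 6 mm thick, on top, 28 mm tall, a round knob 26 mm across at the top. About 90 g. Origin: centre of the plug's underside (plate top at 16 mm, handle top at 44 mm); z up. Seated on the rim, origin 60 mm above the canister's underside. Goes on at any yaw.
- square_canister: Loose, open, empty dark grey stoneware canister, square, 88 x 88 mm outside, mouth 78 x 78 mm, 70 mm high, walls 5 mm, 0.5 kg. Origin: centre of its underside, on the counter; z up, x and y along its sides.
- square_lid: Loose pale wooden lid: square plate 96 x 96 mm, plug 62 x 62 mm. From below: plug 10 mm deep, plate 6 mm thick, on top, 28 mm tall, a bar handle 45 mm long (along x), 14 mm thick (y). About 90 g. Origin: centre of the plug's underside (plate top at 16 mm, handle top at 44 mm); z up. Seated on the rim, origin 60 mm above the canister's underside. Goes on in any quarter turn.
- oblong_canister: Loose, open, empty dark grey stoneware canister, oblong, 112 mm (its x) x 64 mm (its y) outside, mouth 102 x 54 mm, 70 mm high, walls 5 mm, 0.5 kg. Origin: centre of its underside, on the counter; z up, x and y along its sides.
- oblong_lid: Loose pale wooden lid: oblong plate 120 (x) x 72 mm (y), plug 86 x 38 mm. From below: plug 10 mm deep, plate 6 mm thick, on top, 28 mm tall, a bar handle 60 mm long (along x), 14 mm thick (y). About 90 g. Origin: centre of the plug's underside (plate top at 16 mm, handle top at 44 mm); z up. Seated on the rim, origin 60 mm above the canister's underside. Goes on either way round.
- mug: Bystander: white ceramic mug, 76 mm across and 75 mm high, with a handle. Origin: centre of its underside.
- jam_jar: Bystander: amber glass jar with a metal cap, 70 mm across and 90 mm high. Origin: centre of its underside.
There are look-alikes about, which are no part of the job. Leave any yellow look-alike of the oblong_lid alone.

How it is judged:
By the outcome, as a careful person would: the job done as asked, in the order asked, and still so for the second after the job is handed in, with the robot touching nothing.
It also fails if it takes over 106 s, if anything falls off the work surface, if the arm or the gripper's body presses on something with over 40 N, if the wrist force passes 120 N, or if a joint passes its speed limit or range.

## Working session

There is one attempt and no reset: what is moved stays moved. The work goes in short steps, Python scripts to look and compute and a shell command to move; the robot and the scene stay as the last step left them, time stands still between calls to the robot, and variables do not carry over. Pictures are saved under pics/ and viewed, at most 14 in all, crops included, and the job is handed in when it is done.

```bash
mkdir -p pics; ls; python3 - <<'E'
from workcell import bot, grab_frame, calibration
import cv2,numpy as np
for n in("scene","top"):
    p,d=grab_frame(n); cv2.imwrite(f"pics/{n}0.png",p); np.savez(f"pics/{n}0.npz",p=p,d=d); print(n,calibration(n))
print(bot.observe())
E
```

```text
pics
scene {'vfov': 55.32450840276191, 'cx': 255.18585246201067, 'cy': 194.5090247896219, 'eye': array([1.10945799, 0.64892167, 0.9001835 ]), 'attitude': array([-2.43896904, -0.00605295,  2.42644684])}
top {'vfov': 48.64145495809596, 'cx': 254.4729643209594, 'cy': 195.53869835839933, 'eye': array([0.47747182, 0.0793473 , 1.14308991]), 'attitude': array([-3.02709065,  0.00670061, -1.57828031])}
{'clock': 0.1, 'qpos': array([-1.40523   ,  0.52192749, -0.03632187,  1.59988296,  0.02121491,
        1.0211107 , -0.11278536]), 'qd': array([-0.00110785, -0.00159686,  0.00131154, -0.00137905, -0.0005047 ,
        0.00049255,  0.0002245 ]), 'joint_efforts': array([ 1.95691398e-03, -9.28491998e+01,  1.98307492e+00, -3.70537770e+01,
        1.80227106e-02,  5.36450360e-03, -3.13028272e-05]), 'position': array([0.14596747, 0.6074405 , 0.2308245 ]), 'tool_rot': array([-3.14065291e+00,  7.98122578e-05,  2.90583176e+00]), 'force': array([-0.16139446,  0.35251351,  0.23841808]), 'moment': array([ 0.00480351,  0.0023492 , -0.01697007]), 'finger_force': 0.0, 'grip_width': 0.08529201052594589}
```

View pics/top0.png

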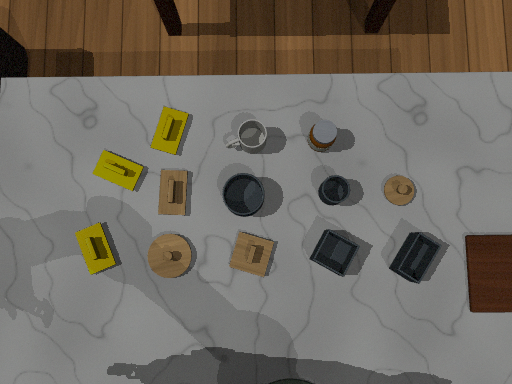

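View pics/scene0.png

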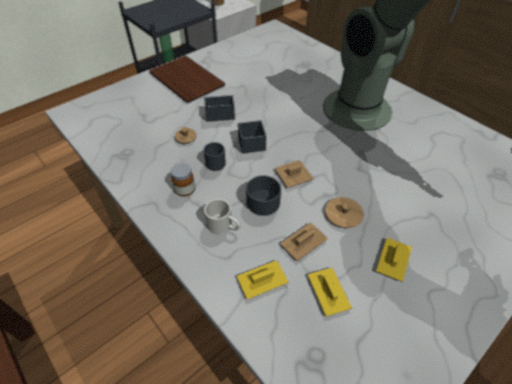

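The top picture shows the following.
- **Pale lids:** oblong (173,192), round large (170,256), square (252,254), round small (400,190).
- **Open canisters:** round large (244,195), round small (334,190), square (334,252), oblong (414,257).
- **Look-alikes of the oblong lid:** three yellow ones at (170,130), (120,170) and (97,248). I want the pale one at (173,192).
- **Bystanders:** mug (251,135), jar (322,135). The brown board at (490,273) isn't part of the job.

The scene view agrees with this.

```bash
cat > h.py <<'E'
from workcell import bot, grab_frame, calibration
import cv2,numpy as np
from scipy.spatial.transform import Rotation as Ro
def cam(n):
    c=calibration(n); return 192/np.tan(np.radians(c["vfov"]/2)),c["cx"],c["cy"],np.array(c["eye"]),Ro.from_euler("xyz",c["attitude"]).as_matrix()
def world(n,d,C=None):
    f,cx,cy,e,R=C or cam(n); v,u=np.mgrid[:384,:512]
    return np.stack([(u-cx)/f*d,(v-cy)/f*d,d],-1)@R.T+e
def toplane(uv,z,C):
    f,cx,cy,e,R=C; uv=np.atleast_2d(uv).astype(float)
    r=np.c_[(uv[:,0]-cx)/f,(uv[:,1]-cy)/f,np.ones(len(uv))]@R.T
    return (e+r*((z-e[2])/r[:,2])[:,None])[:,:2]
def blob(mask,uv,r=45):
    "largest contour of the mask within r pixels of uv"
    m=np.zeros_like(mask,np.uint8); cv2.circle(m,uv,r,1,-1); m&=mask.astype(np.uint8)
    return max(cv2.findContours(m,cv2.RETR_EXTERNAL,cv2.CHAIN_APPROX_NONE)[0],key=cv2.contourArea)[:,0]
def rect(P):
    (c,s,a)=cv2.minAreaRect((P*1000).astype(np.float32)); c=np.array(c)/1000
    if s[0]<s[1]: s=s[::-1]; a+=90
    return np.round(c,4),np.round(s,1),round((a+90)%180-90,1)   # long axis angle, deg, world
E
python3 - <<'E'
from h import *
z=np.load("pics/top0.npz"); p,d=z["p"],z["d"]; C=cam("top"); W=world("top",d,C); H=W[...,2]
hsv=cv2.cvtColor(p,cv2.COLOR_BGR2HSV)
print("table z",np.median(H[300:330,150:400]),H[300:330,150:400].std())
for n,uv in dict(RL=(170,256),RS=(400,190),SQ=(252,254),OB=(173,192)).items():
    print(n,hsv[uv[1]+8,uv[0]+8], end=' ')
    w=(hsv[...,0]<22)&(hsv[...,1]>60)&(d>0)
    plate=w&(H>.009)&(H<.024); hd=w&(H>.035)
    b=blob(plate,uv); print("plate z",round(np.median(H[plate&(np.hypot(*(np.mgrid[:384,:512]-np.array(uv)[::-1,None,None]))<40)]),4),rect(toplane(b,.016,C)),end=' ')
    b=blob(hd,uv,35); print("handle",rect(toplane(b,.044,C)),"ztop",round(np.percentile(H[b[:,1],b[:,0]],80),4))
for n,uv in dict(RL=(244,195),RS=(334,190),SQ=(334,252),OB=(414,257)).items():
    b=blob((H>.058)&(H<.082),uv); print(n,"rim z",round(np.median(H[b[:,1],b[:,0]]),4),rect(toplane(b,.07,C)))
for n,uv in dict(mug=(251,135),jar=(322,135)).items():
    b=blob((H>.05),uv); print(n,rect(toplane(b,.08,C)))
cr=np.hstack([cv2.resize(p[y-35:y+35,x-35:x+35],(300,300)) for x,y in((173,192),(252,254))]); cv2.imwrite("pics/crop.png",cr)
E
```

```text
table z 0.00036961993747408606 0.0863043271435416
RL [ 18 125 110] plate z 0.016 (array([0.4505, 0.3109]), array([113.7, 112.1]), 89.6) handle (array([0.4509, 0.3114]), array([25.8, 22.9]), 89.6) ztop 0.0445
RS [ 17 117 124] plate z 0.016 (array([ 0.619 , -0.2986]), array([77.8, 75.3]), 89.5) handle (array([ 0.6192, -0.2984]), array([24.5, 23.6]), -46.9) ztop 0.0451
SQ [ 17 120 123] plate z 0.0161 (array([0.4531, 0.0959]), array([95.8, 95.7]), -16.9) handle (array([0.4532, 0.0959]), array([44.7, 13.7]), -16.5) ztop 0.046
OB [ 15 118  80] plate z 0.0158 (array([0.6189, 0.3052]), array([119.5,  72.1]), -2.6) handle (array([0.6178, 0.3047]), array([58.2, 15.2]), -2.7) ztop 0.0442
RL rim z 0.0694 (array([0.6067, 0.1148]), array([107. , 105.1]), 89.5)
RS rim z 0.0693 (array([ 0.6174, -0.1195]), array([71.4, 69.3]), 89.5)
SQ rim z 0.0696 (array([ 0.4564, -0.1161]), array([89.3, 88.3]), 60.7)
OB rim z 0.0685 (array([ 0.4432, -0.3213]), array([113.5,  68.1]), -32.9)
mug (array([0.7498, 0.0973]), array([100. ,  77.9]), -35.6)
jar (array([ 0.7571, -0.091 ]), array([73.5, 66.6]), -1.3)
```

View pics/crop.png

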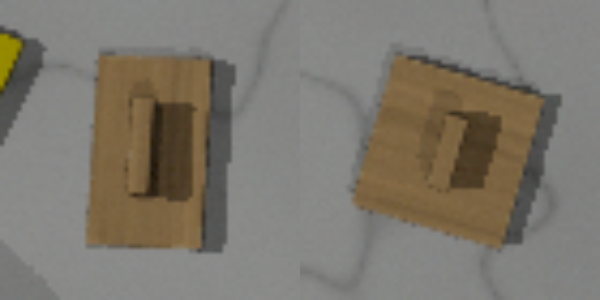

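The crop shows two pale wooden lids, the oblong on the left and the square on the right, both with bar handles. Only a corner of a yellow look-alike shows at the left edge. Plate sizes, plate heights and rim heights all match the description, so I can start moving.

```bash
cat > go.py <<'E'
# python3 go.py x y z yaw_deg [x y z yaw ...]: tool-axis deltas from the current pose to each target, as seen by successive commands
import sys; from h import *
s=bot.observe(); p=np.array(s["position"]); y=s["tool_rot"][2]
print("t",round(s["clock"],2),"p",p.round(4),"rpy",np.round(s["tool_rot"],4),"w",round(s["grip_width"],4),"q",s["qpos"].round(2),"F",s["force"].round(1))
a=np.array(sys.argv[1:],float).reshape(-1,4)
for t in a:
    dy=(np.radians(t[3])-y+np.pi/2)%np.pi-np.pi/2; D=t[:3]-p
    c,n=np.cos(y),np.sin(y); print("->",t,"rows: dxyz",np.round([c*D[0]+n*D[1],n*D[0]-c*D[1],-D[2]],4),"rz",round(-dy,4))
    p,y=t[:3],y+dy
E
python3 go.py .4507 .3112 .13 166.5 .4507 .3112 .020 166.5
```

```text
t 0.1 p [0.146  0.6074 0.2308] rpy [-3.1407e+00  1.0000e-04  2.9058e+00] w 0.0853 q [-1.41  0.52 -0.04  1.6   0.02  1.02 -0.11] F [-0.2  0.4  0.2]
-> [4.507e-01 3.112e-01 1.300e-01 1.665e+02] rows: dxyz [-0.3655 -0.2169  0.1008] rz -0.0001
-> [4.507e-01 3.112e-01 2.000e-02 1.665e+02] rows: dxyz [0.   0.   0.11] rz -0.0
```

```bash
python3 -m creep '[[0.085,-0.05,-0.03,0.01,0,0,0],[0.08,-0.1,-0.06,0.03,0,0,0],[0.07,-0.15,-0.09,0.045,0,0,0],[0.06,-0.2,-0.12,0.06,0,0,0],[0.06,-0.25,-0.15,0.07,0,0,0]]' 40; python3 go.py .4507 .3112 .13 166.5 .4507 .3112 .020 166.5
```

```text
clock: 0.72
position: [0.355, 0.4018, 0.1606]
tool_rot: [-3.141, -0.0, 2.906]
force: [0.9, 1.2, -0.1]
grip_width: 0.06
finger_force: 0.0
t 0.72 p [0.355  0.4018 0.1606] rpy [-3.1410e+00 -2.0000e-04  2.9059e+00] w 0.06 q [-0.95  0.47 -0.01  1.9   0.    0.77  0.37] F [ 0.9  1.2 -0.1]
-> [4.507e-01 3.112e-01 1.300e-01 1.665e+02] rows: dxyz [-0.1142 -0.0657  0.0306] rz -0.0001
-> [4.507e-01 3.112e-01 2.000e-02 1.665e+02] rows: dxyz [0.   0.   0.11] rz -0.0
```

```bash
python3 -m creep '[[0.06,-0.05,-0.03,0.02,0,0,0],[0.06,-0.115,-0.066,0.03,0,0,0],[0.06,-0.115,-0.066,0.03,0,0,0],[0.06,-0.115,-0.066,0.07,0,0,0],[0.06,-0.115,-0.066,0.07,0,0,0]]' >/dev/null; python3 go.py .4507 .3112 .020 166.5
```

```text
t 1.35 p [0.4488 0.3119 0.0895] rpy [-3.1384e+00 -2.9000e-03  2.9063e+00] w 0.0604 q [-0.71  0.6  -0.    1.92  0.    0.63  0.62] F [-0.4 -0.6  0.4]
-> [4.507e-01 3.112e-01 2.000e-02 1.665e+02] rows: dxyz [-0.002  -0.0003  0.0695] rz 0.0004
```

```bash
python3 -m creep '[[0.06,-0.001,0,0.04,0,0,0],[0.06,-0.001,0,0.069,0,0,0],[0.06,-0.001,0,0.069,0,0,0],[0.02,-0.001,0,0.069,0,0,0],[0.01,-0.001,0,0.069,0,0,0]]' 40; python3 -m creep '[[0.01,0,0,0,0,0,0],[0.01,0,0,0,0,0,0]]' 40;python3 go.py .4507 .3112 .14 166.5 .6067 .1148 .14 166.5
```

```text
clock: 1.98
position: [0.452, 0.3128, 0.0239]
tool_rot: [3.14, 0.001, 2.906]
force: [-3.4, -2.9, 22.3]
grip_width: 0.0243
finger_force: 32.9
clock: 2.22
position: [0.452, 0.3128, 0.024]
tool_rot: [3.14, 0.001, 2.906]
force: [-2.0, -0.8, 13.6]
grip_width: 0.0243
finger_force: 38.5
t 2.23 p [0.452  0.3128 0.024 ] rpy [3.1398e+00 1.2000e-03 2.9058e+00] w 0.0243 q [-0.71  0.71 -0.    1.93  0.01  0.49  0.62] F [-2.  -0.8 13.6]
-> [4.507e-01 3.112e-01 1.400e-01 1.665e+02] rows: dxyz [ 0.0009 -0.0019 -0.116 ] rz -0.0002
-> [6.067e-01 1.148e-01 1.400e-01 1.665e+02] rows: dxyz [-0.1975 -0.1546 -0.    ] rz -0.0
```

```bash
python3 -m creep '[[0.01,0,0,-0.03,0,0,0],[0.01,0,0,-0.07,0,0,0],[0.01,0,0,-0.116,0,0,0],[0.01,-0.04,-0.03,-0.116,0,0,0],[0.01,-0.08,-0.062,-0.116,0,0,0]]' 50; python3 -m creep '[[0.01,-0.04,-0.03,0,0,0,0],[0.01,-0.08,-0.06,0,0,0,0],[0.01,-0.117,-0.091,0,0,0,0],[0.01,-0.117,-0.091,0,0,0,0]]';python3 go.py .6067 .1148 .10 166.5; python3 - <<'E'
from h import *
p,d=grab_frame("top"); cv2.imwrite("pics/t1.png",p[90:300,120:330].repeat(2,0).repeat(2,1))
E
```

```text
clock: 2.85
position: [0.5157, 0.2329, 0.1402]
tool_rot: [3.14, 0.002, 2.907]
force: [0.6, -0.3, -1.6]
grip_width: 0.0239
finger_force: 49.1
clock: 3.35
position: [0.6091, 0.1132, 0.1392]
tool_rot: [-3.141, 0.002, 2.9]
force: [-0.7, 0.7, -0.5]
grip_width: 0.0237
finger_force: 49.2
t 3.35 p [0.6091 0.1132 0.1392] rpy [-3.1407e+00  2.0000e-03  2.9004e+00] w 0.0237 q [-0.29  0.62  0.01  1.7  -0.01  0.82  1.06] F [-0.7  0.7 -0.5]
-> [6.067e-01 1.148e-01 1.000e-01 1.665e+02] rows: dxyz [0.0027 0.001  0.0392] rz -0.0056
```

View pics/t1.png

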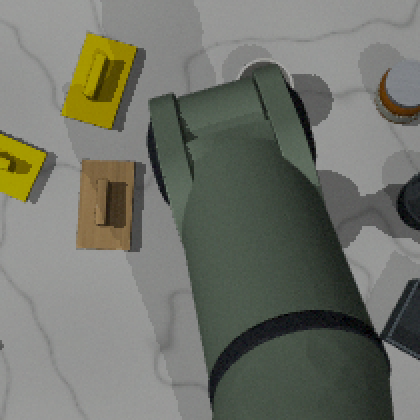

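The arm hides the canister from the top camera, so the placing can't be seen there. I'll lower on measured pose and force.

```bash
python3 -m creep '[[0.01,0.002,0,0.02,0,0,0],[0.01,0.002,0,0.038,0,0,0],[0.01,0.002,0,0.046,0,0,0],[0.01,0.002,0,0.052,0,0,0],[0.01,0.002,0,0.054,0,0,0]]'; python3 go.py .6067 .1148 .084 166.5
```

```text
clock: 4.03
position: [0.6053, 0.1179, 0.0842]
tool_rot: [-3.142, -0.0, 2.906]
force: [-0.2, -0.1, 0.4]
grip_width: 0.0238
finger_force: 49.4
t 4.03 p [0.6053 0.1179 0.0842] rpy [-3.1415 -0.      2.9059] w 0.0238 q [-0.29  0.69  0.01  1.73 -0.01  0.72  1.05] F [-0.2 -0.1  0.4]
-> [6.067e-01 1.148e-01 8.400e-02 1.665e+02] rows: dxyz [-0.0021 -0.0027  0.0002] rz -0.0001
```

```bash
python3 -m creep '[[0.01,-0.002,-0.0025,0,0,0,0],[0.01,-0.002,-0.0025,0,0,0,0],[0.01,-0.002,-0.0025,0.003,0,0,0],[0.01,-0.002,-0.0025,0.003,0,0,0]]'; python3 go.py .6067 .1148 .084 166.5
```

```text
clock: 4.53
position: [0.6074, 0.1146, 0.0835]
tool_rot: [3.141, 0.002, 2.905]
force: [-9.9, -3.6, 32.8]
grip_width: 0.0238
finger_force: 52.6
t 4.53 p [0.6074 0.1146 0.0835] rpy [3.1410e+00 1.9000e-03 2.9053e+00] w 0.0238 q [-0.29  0.69  0.01  1.73 -0.01  0.72  1.06] F [-9.9 -3.6 32.8]
-> [6.067e-01 1.148e-01 8.400e-02 1.665e+02] rows: dxyz [ 0.0007  0.     -0.0005] rz -0.0007
```

```bash
python3 -m creep '[[0.01,0,0,-0.002,0,0,0],[0.01,0,0,-0.002,0,0,0],[0.05,0,0,-0.002,0,0,0],[0.06,0,0,-0.002,0,0,0],[0.06,0,0,-0.002,0,0,0]]'; python3 -m creep '[[0.06,0,0,-0.03,0,0,0],[0.06,0,0,-0.065,0,0,0]]' 50; python3 go.py .6183 .305 .14 -2.6 .6183 .305 .025 -2.6; python3 - <<'E'
from h import *
C=cam("wrist");p,d=grab_frame("wrist"); cv2.imwrite("pics/w1.png",p); W=world("wrist",d,C)
E
```

```text
clock: 5.15
position: [0.6065, 0.1149, 0.0831]
tool_rot: [-3.141, -0.0, 2.906]
force: [0.2, 0.6, 0.2]
grip_width: 0.0602
finger_force: 0.0
clock: 5.4
position: [0.6062, 0.1148, 0.1485]
tool_rot: [-3.141, -0.001, 2.906]
force: [0.5, 0.2, 0.5]
grip_width: 0.0601
finger_force: 0.0
t 5.4 p [0.6062 0.1148 0.1485] rpy [-3.1409e+00 -1.3000e-03  2.9058e+00] w 0.0601 q [-0.29  0.6   0.01  1.7  -0.01  0.84  1.06] F [0.5 0.2 0.5]
-> [ 0.6183  0.305   0.14   -2.6   ] rows: dxyz [0.0327 0.1877 0.0085] rz -0.1904
-> [ 0.6183  0.305   0.025  -2.6   ] rows: dxyz [0.    0.    0.115] rz -0.0
```

View pics/w1.png

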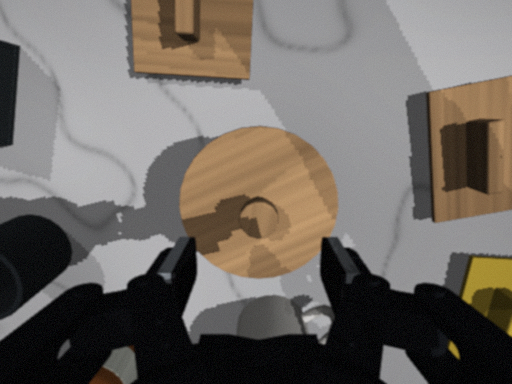

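The wrist picture shows the large round lid on its canister, centred at about (258,201), with no rim showing. The next target is the pale oblong lid, at the right around (480,150).

```bash
python3 -m creep '[[0.06,0.01,0.055,0,0,0,-0.06],[0.06,0.02,0.11,0.005,0,0,-0.12],[0.06,0.033,0.165,0.008,0,0,-0.19],[0.06,0.033,0.188,0.008,0,0,-0.19],[0.06,0.033,0.188,0.03,0,0,-0.19]]' 50 >/dev/null; python3 -m creep '[[0.06,0,0,0.02,0,0,0],[0.06,0,0,0.05,0,0,0],[0.06,0,0,0.05,0,0,0]]' >/dev/null; python3 go.py .6183 .305 .026 -2.6
```

```text
t 6.45 p [0.6173 0.3043 0.0659] rpy [-3.1393 -0.0034  3.0953] w 0.0603 q [-0.52  0.81 -0.04  1.53  0.04  0.81  0.95] F [-0.  -0.5  1. ]
-> [ 0.6183  0.305   0.026  -2.6   ] rows: dxyz [-0.001   0.0008  0.0399] rz -0.001
```

```bash
python3 -m creep '[[0.06,-0.001,0.001,0.02,0,0,0],[0.06,-0.001,0.001,0.04,0,0,0],[0.06,-0.001,0.001,0.04,0,0,0],[0.02,-0.001,0.001,0.04,0,0,0],[0.0,-0.001,0.001,0.04,0,0,0]]' 50; python3 -m creep '[[0.0,0,0,0,0,0,0],[0.0,0,0,0,0,0,0],[0.0,0,0,0,0,0,0]]' 50;python3 go.py .6183 .305 .15 -2.6 .4432 -.3213 .15 -32.9
```

```text
clock: 7.08
position: [0.6199, 0.3065, 0.029]
tool_rot: [3.141, 0.001, 3.096]
force: [-0.6, 0.8, -0.1]
grip_width: 0.0239
finger_force: 0.0
clock: 7.45
position: [0.6199, 0.3066, 0.0291]
tool_rot: [3.141, 0.001, 3.096]
force: [-0.5, -0.2, 7.3]
grip_width: 0.0122
finger_force: 49.6
t 7.45 p [0.6199 0.3066 0.0291] rpy [3.1410e+00 9.0000e-04 3.0957e+00] w 0.0122 q [-0.52  0.86 -0.04  1.53  0.04  0.75  0.95] F [-0.5 -0.2  7.3]
-> [ 0.6183  0.305   0.15   -2.6   ] rows: dxyz [ 0.0015 -0.0017 -0.1209] rz -0.0005
-> [  0.4432  -0.3213   0.15   -32.9   ] rows: dxyz [ 0.1465 -0.6336 -0.    ] rz 0.5288
```

```bash
python3 -m creep '[[0.0,0,0,-0.03,0,0,0],[0.0,0,0,-0.08,0,0,0],[0.0,0,0,-0.121,0,0,0],[0.0,0.01,-0.05,-0.121,0,0,0],[0.0,0.02,-0.1,-0.121,0,0,0]]' 50 >/dev/null; python3 -m creep '[[0.0,0.013,-0.055,0,0,0,0],[0.0,0.026,-0.11,0,0,0,0],[0.0,0.04,-0.17,0,0,0,0],[0.0,0.055,-0.225,0,0,0,0],[0.0,0.07,-0.28,0,0,0,0]]'; python3 go.py .4432 -.3213 .15 -32.9
```

```text
clock: 8.7
position: [0.5115, -0.0708, 0.1496]
tool_rot: [-3.141, 0.001, 3.096]
force: [2.0, -0.6, -0.1]
grip_width: 0.0126
finger_force: 49.0
t 8.7 p [ 0.5115 -0.0708  0.1496] rpy [-3.1415e+00  6.0000e-04  3.0958e+00] w 0.0126 q [ 0.05  0.46 -0.04  1.96  0.02  0.72  1.52] F [ 2.  -0.6 -0.1]
-> [  0.4432  -0.3213   0.15   -32.9   ] rows: dxyz [ 0.0568 -0.2534 -0.0004] rz 0.5284
```

```bash
python3 -m creep '[[0.0,0.012,-0.055,0,0,0,0.12],[0.0,0.024,-0.11,0,0,0,0.25],[0.0,0.036,-0.16,0,0,0,0.4],[0.0,0.048,-0.21,0,0,0,0.53],[0.0,0.057,-0.252,0,0,0,0.53]]' >/dev/null; python3 -m creep '[[0.0,0,0,0,0,0,0],[0.0,0,0,0.02,0,0,0],[0,0,0,0.035,0,0,0],[0,0,0,0.035,0,0,0]]'; python3 go.py .4432 -.3213 .089 -32.9
```

```text
clock: 9.82
position: [0.4434, -0.3173, 0.1134]
tool_rot: [3.142, -0.002, 2.567]
force: [0.2, 0.1, -0.8]
grip_width: 0.0133
finger_force: 49.0
t 9.82 p [ 0.4434 -0.3173  0.1134] rpy [ 3.1416e+00 -2.0000e-03  2.5666e+00] w 0.0133 q [ 0.43  0.56  0.11  1.91 -0.1   0.67  1.6 ] F [ 0.2  0.1 -0.8]
-> [  0.4432  -0.3213   0.089  -32.9   ] rows: dxyz [-0.002  -0.0035  0.0244] rz -0.0008
```

```bash
python3 -m creep '[[0.0,-0.003,-0.0035,0,0,0,0],[0.0,-0.003,-0.0035,0.01,0,0,0],[0.0,-0.003,-0.0035,0.02,0,0,0],[0.0,-0.003,-0.0035,0.025,0,0,0],[0,-0.003,-0.0035,0.025,0,0,0]]'; python3 go.py .4432 -.3213 .089 -32.9
```

```text
clock: 10.45
position: [0.4443, -0.3227, 0.089]
tool_rot: [-3.142, -0.0, 2.566]
force: [-1.2, -0.7, -1.0]
grip_width: 0.0126
finger_force: 49.5
t 10.45 p [ 0.4443 -0.3227  0.089 ] rpy [-3.1416e+00 -3.0000e-04  2.5657e+00] w 0.0126 q [ 0.44  0.6   0.11  1.92 -0.1   0.62  1.61] F [-1.2 -0.7 -1. ]
-> [  0.4432  -0.3213   0.089  -32.9   ] rows: dxyz [0.0017 0.0006 0.    ] rz -0.0017
```

```bash
python3 -m creep '[[0.0,0,0,0.003,0,0,0],[0.0,0,0,0.003,0,0,0]]'; python3 go.py .4432 -.3213 .089 -32.9
```

```text
clock: 10.7
position: [0.445, -0.3232, 0.0876]
tool_rot: [3.141, 0.002, 2.566]
force: [-5.2, 4.6, 29.5]
grip_width: 0.0129
finger_force: 55.2
t 10.7 p [ 0.445  -0.3232  0.0876] rpy [3.1414e+00 2.1000e-03 2.5656e+00] w 0.0129 q [ 0.45  0.61  0.1   1.92 -0.1   0.62  1.61] F [-5.2  4.6 29.5]
-> [  0.4432  -0.3213   0.089  -32.9   ] rows: dxyz [ 0.0026  0.0006 -0.0014] rz -0.0018
```

```bash
python3 -m creep '[[0.0,0,0,-0.002,0,0,0],[0.0,0,0,-0.002,0,0,0],[0.04,0,0,-0.002,0,0,0],[0.06,0,0,-0.002,0,0,0],[0.06,0,0,-0.002,0,0,0]]'; python3 -m creep '[[0.06,0,0,-0.03,0,0,0],[0.06,0,0,-0.065,0,0,0]]' 50; python3 go.py .6191 -.2985 .14 147 .6191 -.2985 .026 147; python3 - <<'E'
from h import *
p,d=grab_frame("wrist"); cv2.imwrite("pics/w2.png",p)
E
```

```text
clock: 11.32
position: [0.4443, -0.3228, 0.0882]
tool_rot: [-3.142, -0.0, 2.566]
force: [-0.5, 0.4, 0.5]
grip_width: 0.06
finger_force: 0.0
clock: 11.58
position: [0.444, -0.3226, 0.1537]
tool_rot: [-3.141, -0.001, 2.566]
force: [0.4, -0.1, -0.8]
grip_width: 0.0597
finger_force: 0.0
t 11.57 p [ 0.444  -0.3226  0.1537] rpy [-3.1415e+00 -1.3000e-03  2.5658e+00] w 0.0597 q [ 0.43  0.51  0.13  1.88 -0.09  0.76  1.6 ] F [ 0.4 -0.1 -0.8]
-> [ 6.191e-01 -2.985e-01  1.400e-01  1.470e+02] rows: dxyz [-0.1338  0.1155  0.0137] rz 0.0001
-> [ 6.191e-01 -2.985e-01  2.600e-02  1.470e+02] rows: dxyz [0.    0.    0.114] rz -0.0
```

View pics/w2.png

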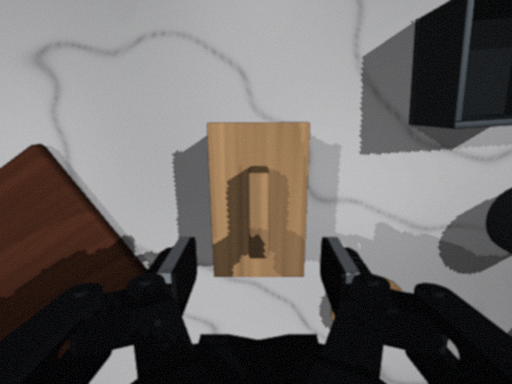

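The oblong lid sits on its canister, spanning (208–310, 122–276), square to the view with no rim showing. Next is the small round lid.

```bash
python3 -m creep '[[0.06,-0.045,0.035,0.01,0,0,0],[0.06,-0.09,0.075,0.014,0,0,0],[0.06,-0.134,0.1155,0.014,0,0,0],[0.06,-0.134,0.1155,0.014,0,0,0],[0.06,-0.134,0.1155,0.03,0,0,0]]' 50 >/dev/null; python3 -m creep '[[0.06,0,0,0.03,0,0,0],[0.06,0,0,0.058,0,0,0],[0.06,0,0,0.058,0,0,0]]' >/dev/null; python3 go.py .6191 -.2985 .026 147
```

```text
t 12.62 p [ 0.6172 -0.2989  0.0628] rpy [-3.1405 -0.0042  2.5646] w 0.0599 q [ 0.3   0.82  0.11  1.54 -0.11  0.8   1.45] F [-0.7  0.   0.6]
-> [ 6.191e-01 -2.985e-01  2.600e-02  1.470e+02] rows: dxyz [-0.0014  0.0014  0.0368] rz -0.0011
```

```bash
python3 -m creep '[[0.06,-0.001,0.001,0.02,0,0,0],[0.06,-0.001,0.001,0.038,0,0,0],[0.06,-0.001,0.001,0.038,0,0,0],[0.02,-0.001,0.001,0.038,0,0,0],[0.01,-0.001,0.001,0.038,0,0,0]]' 50; python3 -m creep '[[0.0,0,0,0,0,0,0],[0.0,0,0,0,0,0,0]]' 50;python3 go.py .6191 -.2985 .15 147 .6174 -.1195 .15 147
```

```text
clock: 13.25
position: [0.6214, -0.2988, 0.028]
tool_rot: [3.142, 0.001, 2.566]
force: [-2.6, -1.7, 10.9]
grip_width: 0.0248
finger_force: 30.8
clock: 13.5
position: [0.6214, -0.2989, 0.0282]
tool_rot: [3.141, 0.001, 2.566]
force: [-0.7, -0.9, 6.6]
grip_width: 0.0236
finger_force: 49.0
t 13.5 p [ 0.6214 -0.2989  0.0282] rpy [3.1415e+00 1.2000e-03 2.5656e+00] w 0.0236 q [ 0.3   0.87  0.1   1.54 -0.12  0.74  1.45] F [-0.7 -0.9  6.6]
-> [  0.6191  -0.2985   0.15   147.    ] rows: dxyz [ 0.0021 -0.001  -0.1218] rz 0.0
-> [ 6.174e-01 -1.195e-01  1.500e-01  1.470e+02] rows: dxyz [ 0.0989  0.1492 -0.    ] rz -0.0
```

```bash
python3 -m creep '[[0.0,0,0,-0.03,0,0,0],[0.0,0,0,-0.08,0,0,0],[0.0,0,0,-0.121,0,0,0],[0.0,0.03,0.045,-0.121,0,0,0],[0.0,0.06,0.09,-0.121,0,0,0]]' 50 >/dev/null; python3 -m creep '[[0.0,0.02,0.03,0,0,0,0],[0.0,0.041,0.058,0,0,0,0],[0.0,0.041,0.058,0.02,0,0,0],[0.0,0.041,0.058,0.035,0,0,0],[0.0,0.041,0.058,0.035,0,0,0]]'; python3 go.py .6174 -.1195 .089 147
```

```text
clock: 14.75
position: [0.6162, -0.1199, 0.1123]
tool_rot: [-3.141, -0.002, 2.565]
force: [0.0, -0.3, -0.7]
grip_width: 0.0235
finger_force: 49.4
t 14.75 p [ 0.6162 -0.1199  0.1123] rpy [-3.1405e+00 -1.6000e-03  2.5651e+00] w 0.0235 q [ 0.02  0.67  0.12  1.69 -0.1   0.79  1.18] F [ 0.  -0.3 -0.7]
-> [ 6.174e-01 -1.195e-01  8.900e-02  1.470e+02] rows: dxyz [-0.0008  0.001   0.0233] rz -0.0006
```

```bash
python3 -m creep '[[0.0,-0.001,0.001,0.01,0,0,0],[0.0,-0.001,0.001,0.02,0,0,0],[0.0,-0.001,0.001,0.025,0,0,0],[0.0,-0.001,0.001,0.027,0,0,0],[0,-0.001,0.001,0.027,0,0,0]]'; python3 go.py .6174 -.1195 .088 147
```

```text
clock: 15.38
position: [0.6185, -0.1195, 0.0881]
tool_rot: [3.141, 0.001, 2.565]
force: [-11.3, 1.1, 29.7]
grip_width: 0.0237
finger_force: 52.2
t 15.38 p [ 0.6185 -0.1195  0.0881] rpy [3.1411e+00 9.0000e-04 2.5653e+00] w 0.0237 q [ 0.02  0.71  0.11  1.7  -0.11  0.74  1.18] F [-11.3   1.1  29.7]
-> [ 6.174e-01 -1.195e-01  8.800e-02  1.470e+02] rows: dxyz [ 0.0009 -0.0006  0.0001] rz -0.0003
```

Seated at the expected height, so I'll release. Last is the square lid.

```bash
python3 -m creep '[[0.0,0,0,-0.002,0,0,0],[0.0,0,0,-0.002,0,0,0],[0.04,0,0,-0.002,0,0,0],[0.06,0,0,-0.002,0,0,0],[0.06,0,0,-0.002,0,0,0]]'; python3 -m creep '[[0.06,0,0,-0.03,0,0,0],[0.06,0,0,-0.065,0,0,0]]' 50; python3 go.py .4532 .0959 .14 -16.8 ; python3 - <<'E'
from h import *
p,d=grab_frame("wrist"); cv2.imwrite("pics/w3.png",p)
E
```

```text
clock: 16.0
position: [0.6182, -0.1192, 0.0882]
tool_rot: [-3.141, -0.0, 2.566]
force: [-0.7, -0.4, -0.3]
grip_width: 0.0601
finger_force: 0.0
clock: 16.25
position: [0.6179, -0.1191, 0.1536]
tool_rot: [-3.141, -0.001, 2.566]
force: [-0.2, 0.4, 0.6]
grip_width: 0.0602
finger_force: 0.0
t 16.25 p [ 0.6179 -0.1191  0.1536] rpy [-3.1410e+00 -1.1000e-03  2.5658e+00] w 0.0602 q [ 0.01  0.62  0.13  1.66 -0.1   0.87  1.17] F [-0.2  0.4  0.6]
-> [  0.4532   0.0959   0.14   -16.8   ] rows: dxyz [0.2552 0.0907 0.0136] rz -0.2826
```

View pics/w3.png

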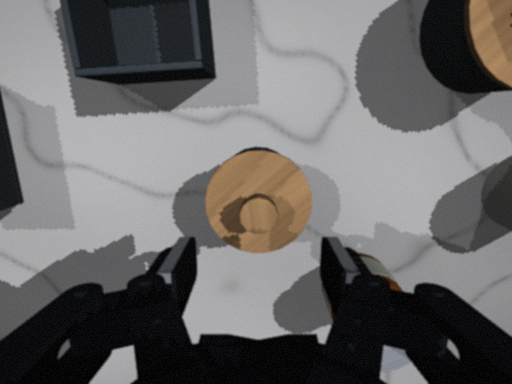

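The small lid at (258,201) is on, but a sliver of canister shows at (260,150), so it sits a few mm off centre. I'll check its height and flatness from above at the end. Now the square lid.

```bash
python3 -m creep '[[0.06,0.055,0.02,0,0,0,-0.07],[0.06,0.11,0.04,0.005,0,0,-0.14],[0.06,0.165,0.06,0.01,0,0,-0.21],[0.06,0.22,0.078,0.0136,0,0,-0.2826],[0.06,0.2552,0.0907,0.0136,0,0,-0.2826]]' 50 >/dev/null; python3 -m creep '[[0.06,0,0,0.0,0,0,0],[0.06,0,0,0.035,0,0,0],[0.06,0,0,0.075,0,0,0],[0.06,0,0,0.075,0,0,0]]' >/dev/null; python3 go.py .4532 .0959 .026 -16.8
```

```text
t 17.43 p [0.4526 0.0949 0.063 ] rpy [-3.1389 -0.0033  2.8476] w 0.0604 q [-0.35  0.56  0.03  2.14 -0.03  0.45  0.97] F [-0.8 -0.2  0.3]
-> [  0.4532   0.0959   0.026  -16.8   ] rows: dxyz [-0.0003  0.0012  0.037 ] rz -0.0008
```

```bash
python3 - <<'E'
from h import *
p,d=grab_frame("top"); np.savez("pics/t2.npz",p=p,d=d); C=cam("top"); H=world("top",d,C)[...,2]
W=world("top",d,C); hsv=cv2.cvtColor(p,cv2.COLOR_BGR2HSV); w=(hsv[...,0]<22)&(hsv[...,1]>60)&(d>0)
for n,uv in dict(RL=(244,195),RS=(334,190),OB=(414,257)).items():
    m=np.zeros((384,512),np.uint8); cv2.circle(m,uv,45,1,-1); pl=w&(H>.06)&(H<.088)&(m>0)
    if pl.sum()<50: print(n,"hidden",pl.sum()); continue
    P=W[pl]; A=np.c_[P[:,:2]-P[:,:2].mean(0),np.ones(len(P))]; k=np.linalg.lstsq(A,P[:,2],rcond=None)[0]
    print(n,"slope",k[:2].round(4),"z",k[2].round(4),rect(toplane(blob(pl,uv),.076,C)))
E
```

```text
RL slope [ 0.0006 -0.0028] z 0.076 (array([0.6047, 0.1134]), array([114. , 112.1]), 89.5)
RS slope [-0.0091  0.0021] z 0.076 (array([ 0.6154, -0.1196]), array([78.6, 76.5]), 89.5)
OB slope [-0.0005 -0.0028] z 0.0767 (array([ 0.4437, -0.3228]), array([120.1,  73.4]), -32.7)
```

All three lids measure flat at 0.076 m, which is the seated plate-top height, and they are centred within about 2 mm.

```bash
python3 -m creep '[[0.06,0,0.001,0.02,0,0,0],[0.06,0,0.001,0.038,0,0,0],[0.06,0,0.001,0.038,0,0,0],[0.02,0,0.001,0.038,0,0,0],[0.0,0,0.001,0.038,0,0,0]]' 50 >/dev/null; python3 -m creep '[[0.0,0,0,0,0,0,0],[0.0,0,0,0,0,0,0],[0.0,0,0,0,0,0,0]]' 50;python3 go.py .4532 .0959 .15 -16.8 .4564 -.1161 .15 -29.3
```

```text
clock: 18.48
position: [0.4543, 0.0969, 0.0276]
tool_rot: [3.141, 0.001, 2.848]
force: [-1.8, -0.3, 15.3]
grip_width: 0.0128
finger_force: 49.1
t 18.48 p [0.4543 0.0969 0.0276] rpy [3.1410e+00 9.0000e-04 2.8482e+00] w 0.0128 q [-0.35  0.63  0.02  2.15 -0.03  0.36  0.97] F [-1.8 -0.3 15.3]
-> [  0.4532   0.0959   0.15   -16.8   ] rows: dxyz [ 0.0008 -0.0013 -0.1224] rz -0.0001
-> [  0.4564  -0.1161   0.15   -29.3   ] rows: dxyz [-0.0643 -0.202  -0.    ] rz 0.2182
```

```bash
python3 -m creep '[[0.0,0,0,-0.03,0,0,0],[0.0,0,0,-0.08,0,0,0],[0.0,0,0,-0.121,0,0,0],[0.0,-0.017,-0.052,-0.121,0,0,0],[0.0,-0.034,-0.105,-0.121,0,0,0]]' 50 >/dev/null; python3 -m creep '[[0.0,-0.016,-0.05,0,0,0,0.1],[0.0,-0.03,-0.098,0,0,0,0.218],[0.0,-0.03,-0.098,0,0,0,0.218],[0.0,-0.03,-0.098,0.02,0,0,0.218],[0.0,-0.03,-0.098,0.035,0,0,0.218]]'>/dev/null; python3 -m creep '[[0,0,0,0,0,0,0]]'; python3 go.py .4564 -.1161 .0876 -29.3
```

```text
clock: 19.85
position: [0.4559, -0.1155, 0.112]
tool_rot: [-3.141, -0.002, 2.631]
force: [-0.6, -0.9, -1.0]
grip_width: 0.0128
finger_force: 49.8
t 19.85 p [ 0.4559 -0.1155  0.112 ] rpy [-3.1409e+00 -1.8000e-03  2.6312e+00] w 0.0128 q [ 0.03  0.47  0.11  2.1  -0.1   0.57  1.28] F [-0.6 -0.9 -1. ]
-> [  0.4564  -0.1161   0.0876 -29.3   ] rows: dxyz [-0.0007 -0.0003  0.0244] rz 0.001
```

```bash
python3 -m creep '[[0.0,0,0,0.01,0,0,0],[0.0,0,0,0.02,0,0,0],[0.0,0,0,0.025,0,0,0],[0.0,0,0,0.028,0,0,0],[0,0,0,0.028,0,0,0]]'; python3 go.py .4564 -.1161 .0876 -29.3
```

```text
clock: 20.48
position: [0.4571, -0.1163, 0.0858]
tool_rot: [3.141, 0.002, 2.63]
force: [-5.4, 1.1, 33.4]
grip_width: 0.0125
finger_force: 57.3
t 20.48 p [ 0.4571 -0.1163  0.0858] rpy [3.1410e+00 1.5000e-03 2.6299e+00] w 0.0125 q [ 0.05  0.52  0.1   2.12 -0.1   0.51  1.28] F [-5.4  1.1 33.4]
-> [  0.4564  -0.1161   0.0876 -29.3   ] rows: dxyz [ 0.0007 -0.0001 -0.0018] rz -0.0004
```

```bash
python3 -m creep '[[0.0,0,0,-0.002,0,0,0],[0.0,0,0,-0.002,0,0,0],[0.04,0,0,-0.002,0,0,0],[0.06,0,0,-0.002,0,0,0],[0.06,0,0,-0.002,0,0,0]]'; python3 -m creep '[[0.06,0,0,-0.04,0,0,0],[0.06,0,0,-0.1,0,0,0],[0.06,0.03,0.04,-0.1,0,0,0],[0.06,0.06,0.08,-0.1,0,0,0],[0.06,0.09,0.12,-0.1,0,0,0]]' >/dev/null; python3 -m creep '[[0.06,0.03,0.04,0,0,0,0],[0.06,0.06,0.08,0,0,0,0],[0.06,0.1,0.12,0,0,0,0],[0.06,0.1,0.12,0,0,0,0]]'; python3 - <<'E'
from h import *
p,d=grab_frame("top"); C=cam("top"); H=world("top",d,C)[...,2]
cv2.imwrite("pics/t3.png",p); cv2.imwrite("pics/s3.png",grab_frame("scene")[0])
W=world("top",d,C); hsv=cv2.cvtColor(p,cv2.COLOR_BGR2HSV); w=(hsv[...,0]<22)&(hsv[...,1]>60)&(d>0)
for n,uv in dict(RL=(244,195),RS=(334,190),SQ=(334,252),OB=(414,257)).items():
    m=np.zeros((384,512),np.uint8); cv2.circle(m,uv,45,1,-1); pl=w&(H>.06)&(H<.088)&(m>0)
    if pl.sum()<50: print(n,"hidden",pl.sum()); continue
    P=W[pl]; A=np.c_[P[:,:2]-P[:,:2].mean(0),np.ones(len(P))]; k=np.linalg.lstsq(A,P[:,2],rcond=None)[0]
    print(n,"slope",k[:2].round(4),"z",k[2].round(4),rect(toplane(blob(pl,uv),.076,C)))
for n,uv in dict(mug=(251,135),jar=(322,135)).items():
    b=blob((H>.05)&(H<.12),uv,30); print(n,rect(toplane(b,.08,C)))
E
```

```text
clock: 21.1
position: [0.4564, -0.116, 0.0866]
tool_rot: [-3.142, -0.0, 2.63]
force: [0.0, -0.1, 0.2]
grip_width: 0.0601
finger_force: 0.0
clock: 22.22
position: [0.4069, 0.19, 0.1866]
tool_rot: [3.141, -0.001, 2.636]
force: [0.4, -0.7, 0.8]
grip_width: 0.0599
finger_force: 0.0
RL slope [-0.001  -0.0003] z 0.0759 (array([0.6047, 0.1134]), array([114. , 112.1]), 89.5)
RS slope [-0.0052 -0.0034] z 0.0761 (array([ 0.6154, -0.1196]), array([78.6, 76.5]), 89.5)
SQ slope [-0.0009 -0.0035] z 0.0764 (array([ 0.4548, -0.1164]), array([96.3, 95.9]), 60.9)
OB slope [-0.0027 -0.0045] z 0.0767 (array([ 0.4436, -0.323 ]), array([120.2,  72.9]), -32.9)
mug (array([0.7509, 0.0968]), array([97.7, 76.6]), -35.5)
jar (array([ 0.7583, -0.0911]), array([71.1, 66.6]), -1.3)
```

View pics/s3.png

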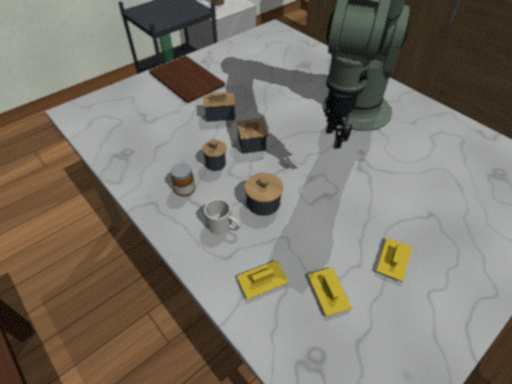

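View pics/t3.png

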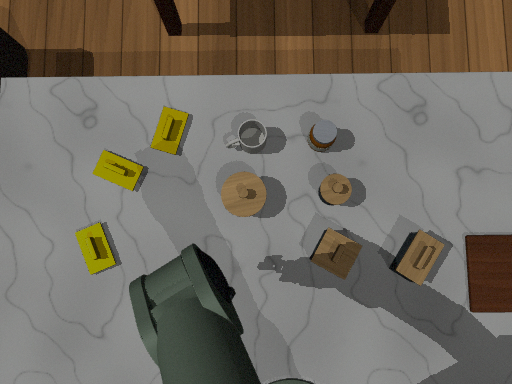

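In both views all four lids are on their own canisters: large round (243,194), small round (335,190), square (336,253), oblong (419,256). They sit flat at 0.076 m. The mug, the jar and the three yellow lids are where they were, so I'm handing it in.

```bash
python3 -c "from workcell import job; print(job.job_done())"
```

```text
the job is handed in; nothing more can be done
None
```

I closed all four canisters with their matching lids, each measured flat and fully seated, left the mug, jam jar and yellow look-alikes undisturbed, and handed the job in at about 22 s.

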